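# Index the ring-setting turntable to the red-marked hole

## Task

Bring the next ring round for setting: with the fingertips, press the indexing plunger's black knob down until its pin leaves the hole, keep it pressed while you turn the table by it one hole towards the red marker, and let go there so that the plunger springs fully up into the hole beside the red marker. Do not turn the table the other way or past that hole. Lift nothing: the rings stay down on their posts, and everything else on the bench stays where it is.

Things in the scene. Friction and masses are not known exactly. Their poses are not given: they have to be found in the camera images.
- table_axis (a point): Upright axis of the turntable, at the top face of its steel disc (92 mm across, 66 mm above the bench), on which three brass posts with rings stand. The frame is that of the fixed base: x points away from the side where the plunger stands at the start, z is up.
- index_base: Heavy grey base, fixed to the bench, 190 mm across; origin on the table axis at bench height. It carries the fixed aluminium index ring, 184 mm across, top face 50 mm above the bench, under the disc, with twelve dark holes 11 mm wide, every 30 degrees, on a circle of 83 mm radius.
- knob_top (a point): Centre of the flat top of the plunger's black mushroom knob, 36 mm across, 97 mm above the bench when up; moves with the knob. It stands 104 mm from the table axis, on a dark steel arm (end block 24 x 34 mm, top 67 mm above the bench) that is part of the turntable. Moving the pressed knob along its circle turns the table; a fingertip's friction on its top is enough.
- pin_tip (a point): Top of the plunger's brass pin, 8 mm thick, round-tipped, 83 mm from the table axis on the line from axis to knob; moves with the knob. It stands in a hole of the ring from below, 2 mm above the ring's face when home, seen between the two bars of the arm.
- plunger (a joint): How far the knob is pressed down, m: 0 fully up (pin in a hole, table locked but for 0.02 rad of play), 0.014 fully down. The pin leaves the hole at about 0.010. A spring lifts it: about 3 N at first, 8 N fully down. Released between holes it stays down under the ring until a hole comes over the pin; the round tip finds a hole within about 2 mm.
- turntable (a joint): Turn of the table from its starting hole, rad, positive anticlockwise seen from above; about 0 at the start. The next hole is at +0.524 or -0.524, on the red marker's side. About 0.12 N m of friction; it stays where it is left.
- red_marker: Red button, 20 mm across, 6 mm high, fixed on the index ring just inside the hole to go to, 60 mm from the table axis on the line from axis to hole. Origin at the centre of its underside, 50 mm above the bench. That hole is one of the two next to the starting hole, either side by chance.
- blue_marker: Blue button of the same size, fixed beside the neighbouring hole on the other side: not the one to go to.
- ring_a: Aluminium finger ring, 25 mm across, 8 mm high, lying loose round a brass post (15 mm thick, 22 mm high) on the disc, 30 mm from the axis, on the side away from the plunger. Origin at the centre of its underside, 66 mm above the bench. Rides along; not to be lifted.
- ring_b: Brass ring of the same size round the second post, 120 degrees further; not to be lifted.
- ring_c: Copper ring of the same size round the third post; not to be lifted.
- wash_bottle: White bottle with a red cap, 60 mm across, 150 mm high, standing; origin at its underside. Leave alone.
- polish_jar: Amber jar with a steel lid, 48 mm across, 50 mm high; origin at its underside. Leave alone.
- graver: Screwdriver-like graver 150 mm long, lying along its x axis. Leave alone.
- brush: Bench brush 160 mm long, lying along its x axis. Leave alone.
- ring_block: Brass cylinder 32 mm across, 45 mm high, standing on the bench behind the turntable; origin at its underside. Leave alone.
Things that resemble listed ones, but are neither listed nor needed, are in the scene too. What is shaped like the index_base but green or pink is not meant.

How it is judged:
By the outcome, as a careful person would: the job done as asked, in the order asked, and still so for the second after the job is handed in, with the robot touching nothing.
It also fails if it takes over 35 s, if anything falls off the work surface, if the arm or the gripper's body presses on something with over 40 N, if the wrist force passes 120 N, or if a joint passes its speed limit or range.

## Robot

A 6-joint arm with a two-finger parallel gripper is mounted at the origin on the work surface. World frame = base frame: x ahead of the robot, y to its left, z up, the work surface at z = 0. Lengths are in m, angles in rad, forces in N, time in s.
With the tool pointing down it reaches from about 0.225 to 0.875 m from the base axis. Payload 3.4 kg.
Tool frame: the origin (TCP) lies between the finger pads; the fingertips stand 25 mm ahead of it and the grasp point (between the pads) lies 6 mm ahead of it; z points along the fingers, y is the line along which they close (so a half turn about z gives the same grasp; the last joint's range is limited). The gripper opens to 85 mm and grips with 20 to 120 N. Pads are 22 mm wide; open, the fingers measure 114 mm over their backs; the gripper's body (76 mm by 85 mm) begins 54 mm behind the grasp point. The pads swing forward as they close: fully open they stand 13 mm farther back than shut.
Start: joints at [-0.121, 0.276, 1.505, -0, 1.361, -0.121], TCP at [0.575, -0, 0.256] pointing down, gripper open.
Joint ranges: [-2.89, 2.89], [-0.75, 2.08], [0.22, 2.7], [-1.18, 4.32], [0.11, 2.71], [-2.7, 2.7]. Speed limits (rad/s): [2.57, 2.57, 3.14, 3.14, 3.14, 3.14].

## Interface

Orientations are given as a unit quaternion [w, x, y, z].
In Python, from rig import manip, cams, ticket gives the robot as it stands.
- The arm moves only by the tool step_arm, never from a script. Its argument "increments" is a list of rows, each an object with "dp": the shift along the world's x, y, z each as a share of 0.2 m, from -1 to 1, a list of three; "yaw": the turn about the world's z as a share of 0.15 rad, from -1 to 1; "grip": the opening, from 0 (shut) to 1 (fully open). In form: [{"dp": [tx, ty, tz], "yaw": yaw, "grip": grip}, ...]. A call has 1 to 5 rows; each row shifts and turns the commanded pose from where the row before left it; what a row does not reach is not made up. A row lasts 1/8 s, in which the tool goes at most 62.5 mm and 10.7 degrees, less where a joint would pass 70% of its speed; a pose out of reach is approached as far as the arm can. A call with a number of a shift or a turn outside -1 to 1 is refused whole. A call with a gripper value outside its range is refused whole. The fingers move at their own pace and stop on an object; "squeeze" is the grip in N (left out, the last holds). Time passes only in rows, so rows that do not move let the fingers close. It gives the time, the measured TCP pose, the force, the opening and the grip force at its end, in the units of the state.
- manip.get_state(): the state, without advancing time (a new reading comes with each control period).
- cams.get_image(name): name is "scene" or "side" or "wrist"; returns the picture (400x640x3 uint8, blue, green, red); there is no depth.
- cams.get_calibration(name): a dict with "fx", "fy", "cx", "cy" (pixels), "k1" (the pictures are not rectified: a ray, as slopes to the right and down, at radius r is drawn at 1 + k1 r^2 times it, then the intrinsics apply), "extrinsics" (4x4, takes a point from camera to world coordinates). Camera axes: x right, y up, looking along -z (the intrinsics and any distortion apply to the point x, -y, -z); pixel columns grow to the right and rows downward; lengths in m; the calibration is good to about 2 mm. A picture is of the moment at which its call begins: read the wrist's pose just before it. get_calibration takes no time and is no camera call; for the wrist camera it gives the pose at the moment of the call.
- ticket.sign_off(): hands the job in; it is judged then, once.
The state is a dict: "clock": time; "qpos": joint angles; "qd": joint speeds; "effort": joint torques, N m; "position": TCP position; "ee_rot": TCP orientation; "contact_force": force on the tool from outside, world axes, zero at the start; "moment": the same for the moment, N m; "width": finger opening in m; "gripper_force": force on a finger pad.
Only numpy, scipy, OpenCV 4.12 (cv2) and the standard library are available. Lean on these libraries where they do the work, as an engineer would, in place of code of your own. Each camera call takes 0.05 s, during which the arm holds its last target. There are 200 camera calls.

## Working session

There is one attempt and no reset: what is moved stays moved. The work goes in short steps, Python scripts to look and compute and a tool call to move; the robot and the scene stay as the last step left them, time stands still between calls to the robot, and variables do not carry over. Pictures are saved under pics/ and viewed, at most 10 in all, crops included, and the job is handed in when it is done.

Besides the shell and the picture viewer there is one more tool, called after "Emit:" in YAML: its name, and indented under it one key for each argument. step_arm: Moves the arm, as the interface text tells. Shift numbers are shares of 0.2 m and turn numbers shares of 0.15 rad, none past 1 either way. Its arguments: {"type":"object","properties":{"increments":{"type":"array"},"squeeze":{"type":"number"}},"required":["increments"]}

```bash
mkdir -p pics; cat > h.py <<'E'
import numpy as np,cv2
from rig import manip,cams,ticket
def ray(n,u,v):
    c=cams.get_calibration(n);x=(u-c["cx"])/c["fx"];y=(v-c["cy"])/c["fy"]
    p=cv2.undistortPoints(np.array([[[u,v]]],float),np.array([[c["fx"],0,c["cx"]],[0,c["fy"],c["cy"]],[0,0,1.]]),np.array([c["k1"],0,0,0.]))[0,0]
    E=np.array(c["extrinsics"]);d=E[:3,:3]@np.array([p[0],-p[1],-1]);return E[:3,3],d
def at(n,u,v,z):
    o,d=ray(n,u,v);return o+d*(z-o[2])/d[2]
E
python3 - <<'E'
from h import *
a=cams.get_image("scene");b=cams.get_image("side")
cv2.imwrite("pics/scene.png",a);cv2.imwrite("pics/side.png",b)
cv2.imwrite("pics/wrist.png",cams.get_image("wrist"))
E
```

```text
(no output)
```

View pics/scene.png

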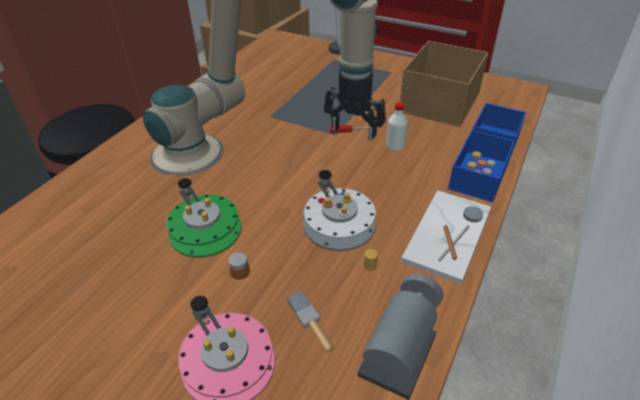

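View pics/wrist.png

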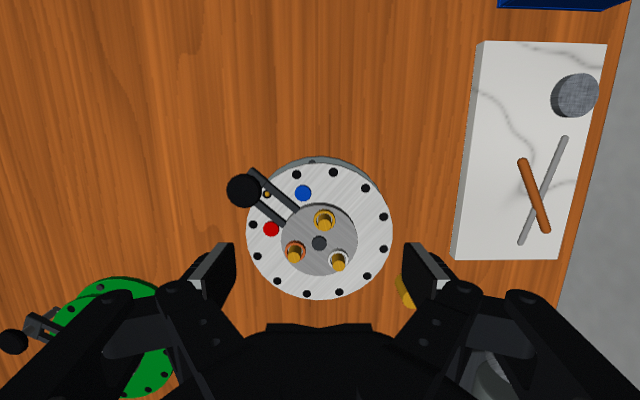

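Three candidates in the scene picture: green (204,223), pink (227,355) and grey/aluminium (340,215). The grey one is the one meant because of its colour. In the wrist view its axis is at (319,243), the knob at (243,191), red at (271,229) and blue at (303,193). I'll measure these and confirm in an enlarged crop.

```bash
python3 - <<'E'
from h import *
w=cams.get_image("wrist")
hsv=cv2.cvtColor(w,cv2.COLOR_BGR2HSV)
def cen(m,box):
    x0,y0,x1,y1=box;k=np.zeros_like(m);k[y0:y1,x0:x1]=m[y0:y1,x0:x1]
    n,l,s,c=cv2.connectedComponentsWithStats(k);i=1+np.argmax(s[1:,4]);return c[i],s[i]
red=cv2.inRange(hsv,(0,200,120),(4,255,255));blue=cv2.inRange(hsv,(105,150,100),(125,255,255))
dark=cv2.inRange(w,(0,0,0),(28,28,28))
r,rs=cen(red,(255,210,290,245));b,bs=cen(blue,(285,175,320,210));k,ks=cen(cv2.morphologyEx(dark,cv2.MORPH_OPEN,np.ones((13,13))),(215,160,275,215))
print(r,rs,b,bs,k,ks)
R=at("wrist",*r,.056);B=at("wrist",*b,.056);K=at("wrist",*k,.097);A=at("wrist",319,243,.066)
for n,p in zip("RBKA",(R,B,K,A)):print(n,p.round(4),np.linalg.norm((p-A)[:2]).round(4),np.degrees(np.arctan2(*(p-A)[1::-1])).round(1))
cv2.imwrite("pics/crop.png",cv2.resize(w[145:310,210:410],None,fx=3.5,fy=3.5,interpolation=cv2.INTER_CUBIC))
print(manip.get_state()["position"],manip.get_state()["clock"],np.array(cams.get_calibration("wrist")["extrinsics"]).round(3))
E
```

```text
[270.24242424 228.63636364] [263 222  15  14 165] [302.29207921 192.77227723] [295 185  16  16 202] [243.78225806 190.13940092] [228 175  32  31 868]
R [ 0.516  -0.0581  0.056 ] 0.0607 166.4
B [ 0.5555 -0.0133  0.056 ] 0.0622 108.3
K [ 4.987e-01 -2.000e-04  9.700e-02] 0.1051 136.6
A [ 0.575  -0.0724  0.066 ] 0.0 0.0
[5.74732401e-01 4.04382038e-05 2.55760300e-01] 0.2 [[ 1.    -0.     0.001  0.575]
 [ 0.     0.964  0.267  0.067]
 [-0.001 -0.267  0.964  0.372]
 [ 0.     0.     0.     1.   ]]
```

View pics/crop.png

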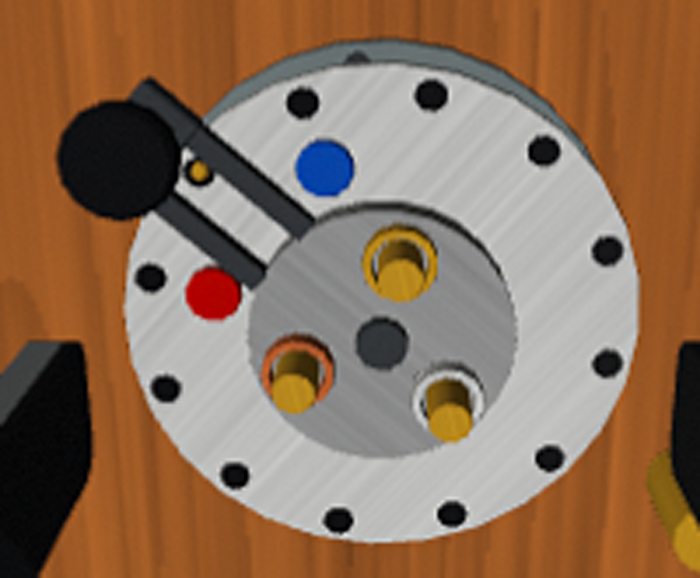

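The crop confirms it: grey base, aluminium ring, pin at (200,172) below the knob. Red (213,293) is anticlockwise of the arm and blue (325,168) clockwise, so the turn is positive. The radii match (61, 62 and 105 mm), and the red–blue chord is 60 mm as it should be. Next I'll check the bottle clearance and move over the knob with the gripper shut.

```bash
python3 - <<'E'
from h import *
print(at("scene",397,147,0), at("scene",240,272,0),at("scene",325,175,.097))
E
```

```text
[ 5.82764447e-01  3.25582895e-01 -1.11022302e-16] [ 0.43455813 -0.32683707  0.        ] [ 0.50143728 -0.01104111  0.097     ]
```

Emit:
step_arm:
  increments:
    - {"dp": [-0.13,0,-0.17],"yaw": 0,"grip": 0}
    - {"dp": [-0.13,0,-0.17],"yaw": 0,"grip": 0}
    - {"dp": [-0.12,0,-0.17],"yaw": 0,"grip": 0}
    - {"dp": [0,0,0],"yaw": 0,"grip": 0}
    - {"dp": [0,0,0],"yaw": 0,"grip": 0}
  squeeze: 20

```text
clock: 0.82
position: [0.5014, -0.0003, 0.1557]
ee_rot: [0.002, 0.707, 0.707, 0.001]
contact_force: [0.8, -0.0, -0.3]
width: -0.0002
gripper_force: 0.0
```

```bash
python3 - <<'E'
from h import *
w=cams.get_image("wrist");cv2.imwrite("pics/w2.png",w)
s=cams.get_image("scene");cv2.imwrite("pics/s2.png",cv2.resize(s[150:260,280:400],None,fx=5,fy=5,interpolation=cv2.INTER_CUBIC))
E
```

```text
(no output)
```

View pics/w2.png

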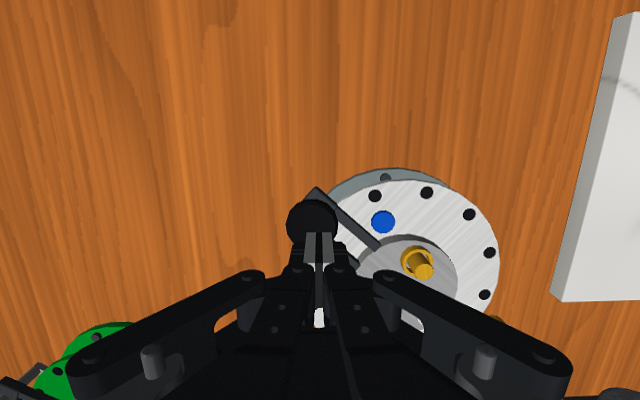

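View pics/s2.png

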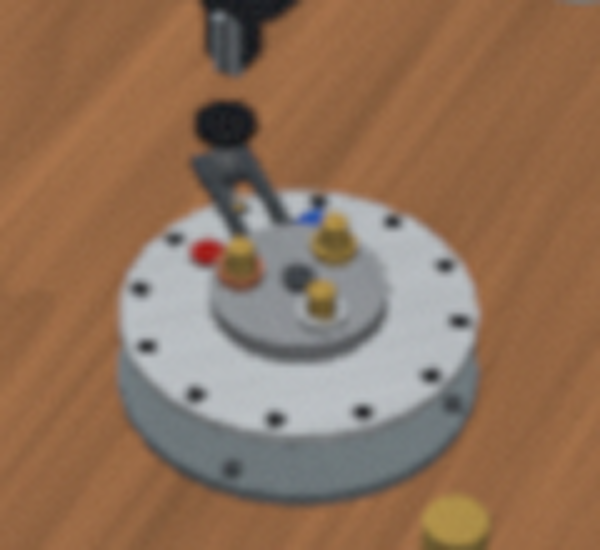

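w2 shows the fingertips (319,233) just in front of the knob (about 286–338 across, centre ≈(312,224)). s2 shows the tip above the knob, knob at crop (225,123). The axis in s2 is at crop (298,277).

```bash
python3 - <<'E'
from h import *
print(at("wrist",312,224,.097),at("wrist",286,224,.097)-at("wrist",338,224,.097),at("wrist",312,198,.097))
print("tip at z.130", at("wrist",319,233,.130), manip.get_state()["position"])
print(at("scene",280+224.5/5,150+117/5,.097), at("scene",280+298/5,150+277/5,.066),at("scene",280+207/5,150+251/5,.056),at("scene",280+232/5,150+68/5,.130))
E
```

```text
[4.97738009e-01 4.18023453e-04 9.70000000e-02] [-3.47508098e-02  5.52634550e-05  0.00000000e+00] [0.49784993 0.01843195 0.097     ]
tip at z.130 [0.50219955 0.00759813 0.13      ] [ 5.01843780e-01 -3.30220349e-04  1.56121826e-01]
[ 0.49806413 -0.00514319  0.097     ] [ 0.57378548 -0.06986927  0.066     ] [ 0.51772812 -0.06339986  0.056     ] [ 0.50207456 -0.00377367  0.13      ]
```

Emit:
step_arm:
  increments:
    - {"dp": [-0.02,0,-0.07],"yaw": 0,"grip": 0}
    - {"dp": [0,0,-0.07],"yaw": 0,"grip": 0}
    - {"dp": [0,0,0],"yaw": 0,"grip": 0}

```text
clock: 1.3
position: [0.4938, 0.0001, 0.1247]
ee_rot: [-0.001, 0.707, 0.707, -0.001]
contact_force: [-0.3, 0.5, -0.9]
width: -0.0004
gripper_force: 0.0
```

Emit:
step_arm:
  increments:
    - {"dp": [0.02,0,0],"yaw": 0,"grip": 0}
    - {"dp": [0,0,0],"yaw": 0,"grip": 0}
    - {"dp": [0,0,-0.03],"yaw": 0,"grip": 0}
    - {"dp": [0,0,0],"yaw": 0,"grip": 0}

```text
clock: 1.8
position: [0.4998, -0.0001, 0.1206]
ee_rot: [0.001, 0.707, 0.707, 0.001]
contact_force: [-0.9, -1.3, 3.8]
width: 0.0
gripper_force: 1.7
```

Emit:
step_arm:
  increments:
    - {"dp": [0,0,-0.02],"yaw": 0,"grip": 0}
    - {"dp": [0,0,-0.02],"yaw": 0,"grip": 0}
    - {"dp": [0,0,0],"yaw": 0,"grip": 0}

```text
clock: 2.17
position: [0.4998, -0.0001, 0.1127]
ee_rot: [0.001, 0.707, 0.707, 0.001]
contact_force: [0.2, 0.9, 5.7]
width: -0.0002
gripper_force: 3.1
```

Emit:
step_arm:
  increments:
    - {"dp": [0,0,-0.02],"yaw": 0,"grip": 0}
    - {"dp": [0,0,0],"yaw": 0,"grip": 0}

```text
clock: 2.42
position: [0.4998, -0.0001, 0.1089]
ee_rot: [0.001, 0.707, 0.707, 0.001]
contact_force: [0.7, 0.3, 7.6]
width: -0.0001
gripper_force: 3.8
```

Emit:
step_arm:
  increments:
    - {"dp": [0,0,-0.01],"yaw": 0,"grip": 0}
    - {"dp": [-0.015,-0.0175,0],"yaw": 0.29,"grip": 0}
    - {"dp": [-0.0145,-0.0175,0],"yaw": 0.29,"grip": 0}
    - {"dp": [-0.013,-0.0185,0],"yaw": 0.29,"grip": 0}
    - {"dp": [-0.013,-0.0185,0],"yaw": 0.29,"grip": 0}

```text
clock: 3.05
position: [0.4889, -0.0141, 0.108]
ee_rot: [0.001, 0.643, 0.766, 0.001]
contact_force: [-1.3, 1.4, 14.3]
width: -0.0001
gripper_force: 6.8
```

```bash
python3 - <<'E'
from h import *
s=cams.get_image("scene");S=cv2.resize(s[150:260,280:400],None,fx=5,fy=5,interpolation=cv2.INTER_CUBIC)
cv2.imwrite("pics/s3.png",S);print(manip.get_state()["position"],manip.get_state()["contact_force"])
E
```

```text
[ 0.4885908  -0.01451815  0.10792928] [-0.70517086  1.19577866 13.7578812 ]
```

View pics/s3.png

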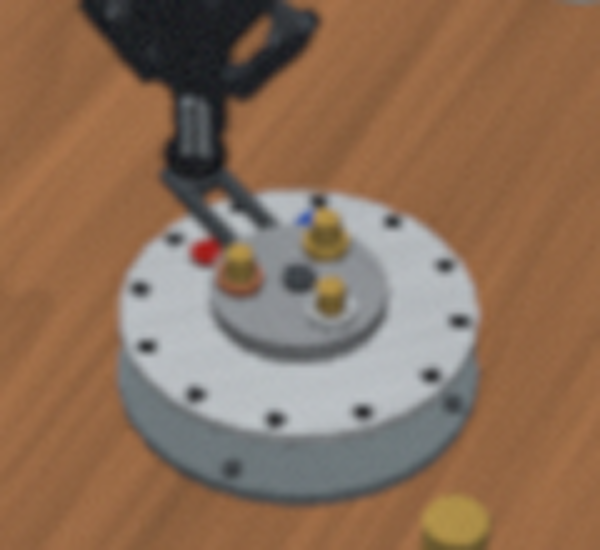

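s3: the table has turned about 10° anticlockwise, the fingertips hold the knob at (195,160), and the start hole at (238,205) is now open. The turn is working, so I'll go on.

Emit:
step_arm:
  increments:
    - {"dp": [-0.0115,-0.0195,0],"yaw": 0.29,"grip": 0}
    - {"dp": [-0.0115,-0.0195,0],"yaw": 0.29,"grip": 0}
    - {"dp": [-0.01,-0.0205,0],"yaw": 0.29,"grip": 0}
    - {"dp": [-0.01,-0.0205,0],"yaw": 0.29,"grip": 0}

```text
clock: 3.6
position: [0.4803, -0.0302, 0.1079]
ee_rot: [0.001, 0.574, 0.819, 0.001]
contact_force: [-0.1, 2.6, 13.7]
width: -0.0003
gripper_force: 7.0
```

Emit:
step_arm:
  increments:
    - {"dp": [-0.008,-0.0215,0],"yaw": 0.29,"grip": 0}
    - {"dp": [-0.0075,-0.021,0],"yaw": 0.29,"grip": 0}
    - {"dp": [0,0,0],"yaw": 0,"grip": 0}

```text
clock: 3.98
position: [0.4769, -0.0391, 0.1079]
ee_rot: [0.001, 0.538, 0.843, 0.001]
contact_force: [-0.8, 0.6, 15.2]
width: -0.0001
gripper_force: 7.2
```

```bash
cat > ang.py <<'E'
from h import *
# angle of table from brass post tops (z=.088): yellow blobs in the scene view
def posts(s):
    S=cv2.resize(s[150:260,280:400],None,fx=5,fy=5,interpolation=cv2.INTER_CUBIC);return S
E
python3 - <<'E'
from ang import *
s=cams.get_image("scene");w=cams.get_image("wrist")
cv2.imwrite("pics/s4.png",np.hstack([posts(s)[:550,50:450],cv2.resize(w,None,fx=.62,fy=.62)[:, :][:248].copy() if 0 else cv2.copyMakeBorder(w[100:400,240:640],0,250,0,0,cv2.BORDER_CONSTANT)]))
cv2.imwrite("pics/raw4.png",s)
print(manip.get_state()["position"],manip.get_state()["contact_force"])
E
```

```text
[ 0.47696686 -0.03912868  0.10793038] [-2.40397666  0.07133671 14.82799825]
```

View pics/s4.png

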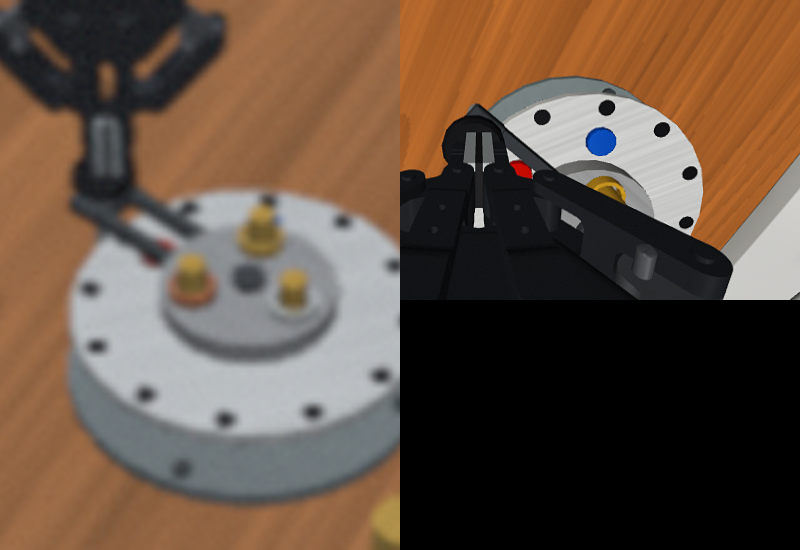

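s4: the knob is still centred under the tips and the arm is just short of red (crop (155,250)). TCP chord is 45.1 mm, i.e. 25°. I'll do about 4.6° more, then check the angle by the post tops before letting go.

Emit:
step_arm:
  increments:
    - {"dp": [-0.006,-0.0205,0],"yaw": 0.27,"grip": 0}
    - {"dp": [-0.005,-0.0205,0],"yaw": 0.27,"grip": 0}
    - {"dp": [0,0,0],"yaw": 0,"grip": 0}

```text
clock: 4.45
position: [0.4747, -0.0473, 0.1079]
ee_rot: [0.001, 0.503, 0.864, 0.0]
contact_force: [-2.4, 1.0, 14.5]
width: -0.0001
gripper_force: 7.3
```

```bash
python3 - <<'E'
from h import *
s0=cv2.imread("pics/scene.png");s=cams.get_image("scene");cv2.imwrite("pics/raw5.png",s)
def pts(im,n=4):
    c=im[150:235,280:400];c=cv2.resize(c,None,fx=6,fy=6,interpolation=cv2.INTER_CUBIC)
    h=cv2.cvtColor(c,cv2.COLOR_BGR2HSV);m=cv2.inRange(h,(19,130,120),(32,255,255))
    m=cv2.morphologyEx(m,cv2.MORPH_OPEN,np.ones((7,7)))
    N,l,S,C=cv2.connectedComponentsWithStats(m);o=[]
    for i in range(1,N):
        if S[i,4]>150:
            u=280+(S[i,0]+S[i,2]/2)/6;v=150+S[i,1]/6   # top edge of blob
            p=at("scene",u,v,.088);o.append((S[i].tolist(),p[:2].round(4),np.degrees(np.arctan2(p[1]+.0705,p[0]-.5745)).round(1)))
    return o
for im in (s0,cv2.imread("pics/raw4.png"),s):
    print(*pts(im),sep="\n");print()
print(manip.get_state()["position"],manip.get_state()["contact_force"])
E
```

```text
([392, 262, 19, 18, 304], array([ 0.5812, -0.0433]), np.float64(76.2))
([277, 288, 23, 21, 395], array([ 0.5461, -0.08  ]), np.float64(-161.6))
([382, 295, 38, 17, 398], array([ 0.5901, -0.0625]), np.float64(27.0))
([374, 341, 23, 21, 426], array([ 0.5968, -0.0912]), np.float64(-42.9))

([364, 249, 18, 22, 325], array([ 0.5667, -0.0412]), np.float64(104.9))
([357, 290, 32, 13, 373], array([ 0.5783, -0.065 ]), np.float64(55.4))
([279, 310, 23, 21, 405], array([ 0.5532, -0.0919]), np.float64(-134.8))
([402, 329, 21, 21, 382], array([ 0.6036, -0.0795]), np.float64(-17.2))

([359, 250, 20, 21, 349], array([ 0.5655, -0.0426]), np.float64(107.9))
([347, 284, 37, 19, 444], array([ 0.5738, -0.063 ]), np.float64(95.3))
([281, 314, 22, 21, 395], array([ 0.5549, -0.0939]), np.float64(-130.0))
([405, 327, 22, 19, 368], array([ 0.6043, -0.0777]), np.float64(-13.7))

[ 0.47472961 -0.04730214  0.10791818] [-2.06253799  0.60611406 14.56853783]
```

Chord is 53.5 mm, which is 29.8°, and the posts turned about 30 ± 1°. I'm over the hole, so let go straight up.

Emit:
step_arm:
  increments:
    - {"dp": [0,0,-0.0],"yaw": 0,"grip": 0}
    - {"dp": [0,0,0.03],"yaw": 0,"grip": 0}
    - {"dp": [0,0,0.03],"yaw": 0,"grip": 0}
    - {"dp": [0,0,0.04],"yaw": 0,"grip": 0}
    - {"dp": [0,0,0.05],"yaw": 0,"grip": 0}

```text
clock: 5.12
position: [0.4728, -0.0468, 0.136]
ee_rot: [-0.001, 0.503, 0.864, -0.0]
contact_force: [-0.5, -0.8, -0.3]
width: 0.0
gripper_force: 0.0
```

Emit:
step_arm:
  increments:
    - {"dp": [0,0,0.2],"yaw": 0,"grip": 0}
    - {"dp": [0,0.15,0.25],"yaw": 0,"grip": 0}
    - {"dp": [0,0.2,0.2],"yaw": 0,"grip": 0}
    - {"dp": [0,0.1,0],"yaw": 0,"grip": 0}
    - {"dp": [0,0,0],"yaw": 0,"grip": 0}

```text
clock: 5.75
position: [0.4733, 0.0439, 0.2666]
ee_rot: [-0.0, 0.502, 0.865, -0.0]
contact_force: [-0.5, -0.3, 0.1]
width: -0.0005
gripper_force: 0.0
```

```bash
python3 - <<'E'
from h import *
s=cams.get_image("scene");w=cams.get_image("wrist");cv2.imwrite("pics/raw6.png",s)
z=lambda s:cv2.resize(s[160:240,290:380],(400,356),interpolation=cv2.INTER_CUBIC)
a=np.hstack([z(cv2.imread("pics/scene.png")),z(s)]);b=np.hstack([cv2.resize(w[150:400,:],(620,242)),np.zeros((242,180,3),np.uint8)])
cv2.imwrite("pics/c6.png",np.vstack([a,b]))
E
```

```text
(no output)
```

View pics/c6.png

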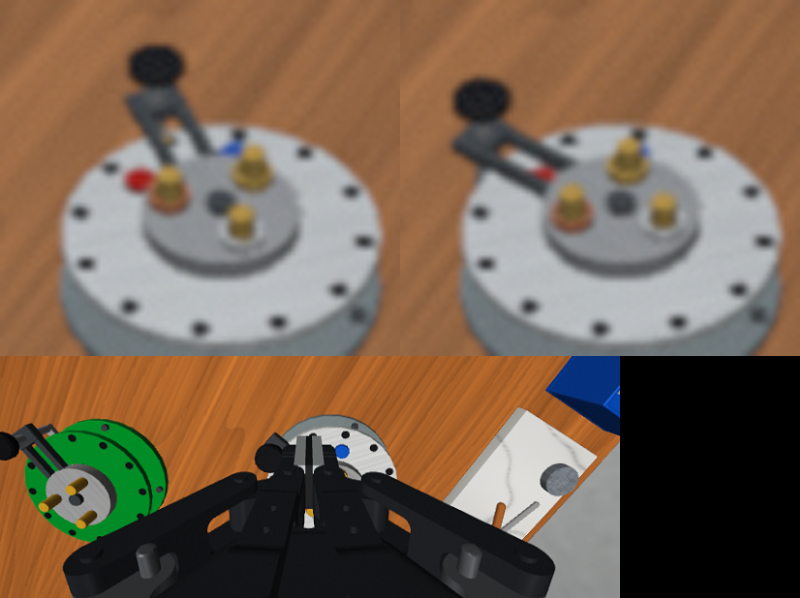

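In c6 the knob (right panel, (482,100)) stands over the arm beside the red marker, and looks as high as before. I'll check the height numerically.

```bash
python3 - <<'E'
from h import *
from scipy.spatial.transform import Rotation
c=cams.get_calibration("scene");E=np.linalg.inv(np.array(c["extrinsics"]))
def proj(p):
    q=E[:3,:3]@p+E[:3,3];x,y=q[0]/-q[2],-q[1]/-q[2];k=1+c["k1"]*(x*x+y*y);return np.array([c["cx"]+c["fx"]*x*k,c["cy"]+c["fy"]*y*k])
def knob(im,x0,x1,y0,y1):
    g=cv2.resize(im[y0:y1,x0:x1],None,fx=4,fy=4,interpolation=cv2.INTER_CUBIC).max(2)
    m=cv2.morphologyEx((g<42).astype(np.uint8),cv2.MORPH_OPEN,np.ones((15,15)))
    n,l,s,C=cv2.connectedComponentsWithStats(m);i=1+np.argmax(s[1:,4]);return np.array([x0,y0])+C[i]/4,s[i]
k0,s0=knob(cv2.imread("pics/scene.png"),305,345,162,190);k1,s1=knob(cv2.imread("pics/raw6.png"),295,330,165,200)
print(k0,s0,k1,s1,"measured shift",k1-k0)
A=np.array([.5745,-.0705]);f=lambda a,z:proj(np.r_[A+.104*np.array([np.cos(np.radians(a)),np.sin(np.radians(a))]),z])
for z in(.097,.087,.083):print(z,f(167.2,z)-f(137.2,.097))
E
```

```text
[325.01673228 174.94242126] [  62   37   37   31 1016] [308.36244344 182.74524887] [  34   56   40   32 1105] measured shift [-16.65428884   7.80282761]
0.097 [-16.92890948   7.41001997]
0.087 [-16.81174049  10.36298051]
0.083 [-16.76521473  11.53543071]
```

The measured shift (−16.7, 7.8) fits the knob fully up at +30° (−16.9, 7.4). A stuck-down knob would have given 10.4 or more in rows.

```bash
python3 -c "
from rig import ticket
print(ticket.sign_off())"
```

```text
the job is handed in; nothing more can be done
None
```

The table was turned one hole (+30°, anticlockwise) to the red marker. The camera shows the knob fully up there to within about 1 mm, the rings still on their posts and the arm clear, and the job was handed in at about 6 s.

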